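Lock the fuse carrier into the sloping supply box

ROBOT

A 6-joint arm with a two-finger parallel gripper is mounted at the origin on a cart in front of the work surface, level with it; the furniture and walls round the work are solid. World frame = base frame: x ahead of the robot, y to its left, z up, the work surface at z = 0. Lengths are in m, angles in rad, forces in N, time in s.
With the tool pointing down it reaches from about 0.3 to 0.875 m from the base axis. Payload 6.4 kg.
Tool frame: the origin (TCP) lies midway between the tips of the shut fingers; the grasp point (between the pads) lies 19 mm behind it; z points along the fingers, y is the line along which they close (so a half turn about z gives the same grasp; the last joint's range is limited). The gripper opens to 85 mm and grips with 20 to 120 N. Pads are 22 mm wide; open, the fingers measure 114 mm over their backs; the gripper's body (76 mm by 85 mm) begins 54 mm behind the grasp point. The pads swing forward as they close: fully open they stand 13 mm farther back than shut.
Start: joints at [-1.497, 0.181, 1.607, -0, 1.354, -0.206], TCP at [0.159, -0.553, 0.21] pointing down, gripper open.
Joint ranges: [-2.99, 2.99], [-0.89, 2.07], [0.3, 2.58], [-1.14, 4.28], [0, 2.63], [-3.12, 3.12]. Speed limits (rad/s): [2.57, 2.57, 3.01, 3.14, 3.14, 3.14].

INTERFACE

Orientations are given as a unit quaternion [w, x, y, z].
In Python, from bench import ctrl gives the robot as it stands.
- The arm moves only by the tool drive_tool, never from a script. Its argument "plan" is a list that holds one entry, the list of rows, each a list of 4 numbers: the shift along the tool's x, y, z scaled (see below), then the turn about the tool's z scaled (see below). In form: [[[x, y, z, roll], ...]]. A call has 1 to 12 rows; each row is the pose to reach, as a shift and turn from the pose commanded when the call began, along the tool's axes at that moment, turning the shorter way round; what a row does not reach only later rows make up. The controller multiplies each number of a shift by 400 mm and each number of a turn by 180 degrees. A row lasts 1/12 s, in which the tool goes at most 41.7 mm and 7.16 degrees, less where a joint would pass 70% of its speed; a pose out of reach is approached as far as the arm can. A call with a number of a shift or a turn outside -1 to 1 is refused whole. A call with a gripper value outside its range is refused whole. "jaw" is the closure, from 0 (fully open) to 1 (shut), set as the call begins (left out, the last holds). The fingers move at their own pace and stop on an object; the grip force is fixed at half the most. Time passes only in rows, so rows that repeat a pose let the fingers close. It gives the time, the measured TCP pose, the force, the opening and the grip force at its end, in the units of the state.
- ctrl.get_obs(): the state, without advancing time (a new reading comes with each control period).
- ctrl.camera(name): name is "side" or "top" or "wrist"; returns (picture, depth): 480x640x3 uint8, red, green, blue; 480x640 float32, m along the optical axis (not along the pixel's ray), 0 where there is no reading.
- ctrl.camera_info(name): a dict with "camera_matrix" (3x3 intrinsics, pixels), "R" (3x3) and "t" (3): a world point X has camera coordinates R X + t; the wrist camera has in their place "T_tool_cam" (4x4, takes a point from camera to tool coordinates, whose origin is the TCP and whose axes are the flange's). Camera axes: x right, y down, z forward; pixel columns grow to the right and rows downward; lengths in m; the calibration is good to about 2 mm. The wrist camera is an equidistant fisheye: a pixel r from the principal point sees the ray r / f radians off the axis. A picture is of the moment at which its call begins: read the wrist's pose just before it. camera_info takes no time and is no camera call.
- ctrl.hand_in(): hands the job in; it is judged then, once.
The state is a dict: "time_s": time; "q": joint angles; "dq": joint speeds; "joint_efforts": joint torques, N m; "eef_pos": TCP position; "eef_rot": TCP orientation; "wrist_force": force on the tool from outside, world axes, zero at the start; "torque": the same for the moment, N m; "opening": opening from 0.0 (shut) to 1.0 (fully open); "grasp_force": force on a finger pad.
Only numpy, scipy, OpenCV 4.12 (cv2) and the standard library are available. Lean on these libraries where they do the work, as an engineer would, in place of code of your own. Each camera call takes 0.05 s, during which the arm holds its last target. There are 200 camera calls.

TASK

Put the fuse carrier back into service: take the loose carrier by its bar grip, enter its nose in the open bayonet holder on the sloping panel of the grey supply box with the two lugs in the notches, press it in against the spring, turn it clockwise until it stops, and let go so that it springs back a little and stays locked. Leave the power adapters and the tape roll where they are.

Things in the scene. Friction and masses are not known exactly. Their poses are not given: they have to be found in the camera images.
- fuse_carrier: Loose fuse carrier, 89 mm tall, starts upright on its nose. Origin: centre of the nose end; z along the axis to the grip. Grey round nose dia 37 (end chamfered), z 0 to 47.5; two brass lugs at +x and -x, 10 wide, out to radius 27, z 26 to 33; black flange dia 58, z 47.5 to 53.5; black bar grip on top, 52 along x, 24 thick along y, z 53.5 to 89. Half-turn symmetric. 0.12 to 0.22 kg.
- fuse_holder: Grey bayonet holder in the box's panel. Origin: centre of the rim (dia 70); z out of the mouth, 24 deg from vertical towards the box's front. Bore dia 40. x: where the carrier's x must point (either way) when locked (white bar marks on the rim). Two entry notches 14 wide, to radius 29, at +75 and -105 deg about z from x (white dot marks): enter, then turn 75 deg clockwise seen from outside.
- contact (a joint): Sprung contact in the holder, travel in m, grows as pressed. At 0 its face is 32 mm below the rim; 3.6 N to start, 600 N/m more. Lugs reach the rim with the nose end 26 mm in; they can turn from 44 mm in (0.012, 11 N); the flange meets the rim at 47.5 mm. Hard stops end the turn about 5 deg past 75; on release the spring lifts the lugs 5 mm into pockets: nose end 39 mm in (0.007, 8 N), locked.
- fuse_box: Grey steel supply box, fixed to the table, 170 deep (x -80 to 90), 190 wide (y), 140 high at the back, 82 at the front; its panel slopes 24 deg up from the front (-x) edge. Origin: on its underside. The holder sits mid-panel, its rim's centre 115 mm above the table. A switch and two sockets on the panel stand up to 12 mm proud.
- adapter_1: Black power adapter lying near the carrier, about 126 x 46 x 30 mm high. Bystander, not to be moved.
- adapter_2: Black power adapter beside the other, about 136 x 50 x 32 mm high. Bystander, not to be moved.
- adapter_dut: Black power adapter lying in front of the box, about 140 x 52 x 32 mm high. Bystander, not to be moved.
- tape_roll: Black tape roll lying flat, 55 mm across, 19 mm high. Bystander, not to be moved.
Mind the look-alikes: they are no part of the job. What is shaped like the fuse_carrier but pink or purple is not meant.

How it is judged:
By the outcome, as a careful person would: the job done as asked, in the order asked, and still so for the second after the job is handed in, with the robot touching nothing.
It also fails if it takes over 48 s, if anything falls off the work surface, if the arm or the gripper's body presses on something with over 40 N, if the wrist force passes 120 N, or if a joint passes its speed limit or range.

## Working session

There is one attempt and no reset: what is moved stays moved. The work goes in short steps, Python scripts to look and compute and a tool call to move; the robot and the scene stay as the last step left them, time stands still between calls to the robot, and variables do not carry over. Pictures are saved under pics/ and viewed, at most 10 in all, crops included, and the job is handed in when it is done.

Besides the shell and the picture viewer there is one more tool, called by a JSON object that holds its "api" and its "payload", one argument or row to a line. drive_tool: Moves the arm, as the interface text tells. Its arguments: {"type":"object","properties":{"plan":{"type":"array"},"jaw":{"type":"number"}},"required":["plan"]}

```bash
mkdir -p pics; ls
python3 - <<'E'
from bench import ctrl
import cv2,numpy as np
for n in("top","side"):
    im,d=ctrl.camera(n); cv2.imwrite(f"pics/{n}0.png",im[...,::-1]); np.savez(f"{n}0.npz",im=im,d=d)
    i=ctrl.camera_info(n); print(n,i['camera_matrix'],i['R'],i['t'])
print(ctrl.camera_info("wrist"))
o=ctrl.get_obs(); print(o)
E
```

```text
pics
top [[478.75990835   0.         327.56699562]
 [  0.         478.75990835 243.27797357]
 [  0.           0.           1.        ]] [[ 0.02790557 -0.99959736 -0.00513745]
 [-0.9969971  -0.02746085 -0.07240634]
 [ 0.0722361   0.00714257 -0.99736199]] [-0.03432077  0.45024112  1.03869688]
side [[516.59056732   0.         333.14520058]
 [  0.         516.59056732 245.99613719]
 [  0.           0.           1.        ]] [[-0.96510025 -0.26178907 -0.00692755]
 [-0.1623851   0.61897657 -0.76843938]
 [ 0.20545703 -0.74049611 -0.63988509]] [0.42581259 0.18098413 1.03321911]
{'camera_matrix': array([[371.64829954,   0.        , 315.37023799],
       [  0.        , 371.64829954, 241.29338264],
       [  0.        ,   0.        ,   1.        ]]), 'T_tool_cam': array([[-1.79083425e-04, -9.65088507e-01, -2.61923922e-01,
         6.75923078e-02],
       [ 9.99999622e-01,  4.99184285e-05, -8.67652931e-04,
        -2.61673123e-04],
       [ 8.50436703e-04, -2.61923979e-01,  9.65088134e-01,
        -1.64079170e-01],
       [ 0.00000000e+00,  0.00000000e+00,  0.00000000e+00,
         1.00000000e+00]])}
{'time_s': 0.1, 'q': array([-1.49731282e+00,  1.81445979e-01,  1.60790360e+00, -1.29739661e-05,
        1.35377734e+00, -2.06293500e-01]), 'dq': array([ 0.0010446 , -0.00114936, -0.00307861, -0.00028524,  0.000736  ,
       -0.00098939]), 'joint_efforts': array([ 1.49024399e-04, -4.45878196e+01, -3.52237594e+01, -3.08415620e-04,
        4.14937691e-03,  2.98899022e-05]), 'eef_pos': array([ 0.15875865, -0.55211047,  0.20968807]), 'eef_rot': array([-7.65862342e-04,  9.90231062e-01,  1.39434057e-01,  4.45842312e-05]), 'wrist_force': array([0.05136296, 0.79504864, 0.2548074 ]), 'torque': array([-0.00956211,  0.01631136, -0.06669704]), 'grasp_force': 0.0, 'opening': 1.0011068865627595}
```

View pics/top0.png

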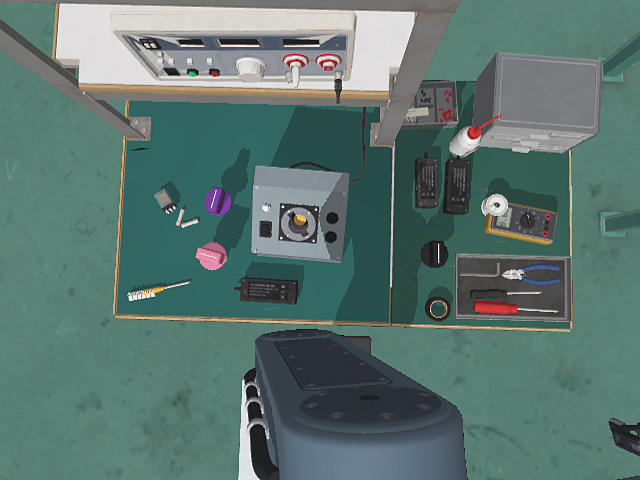

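View pics/side0.png

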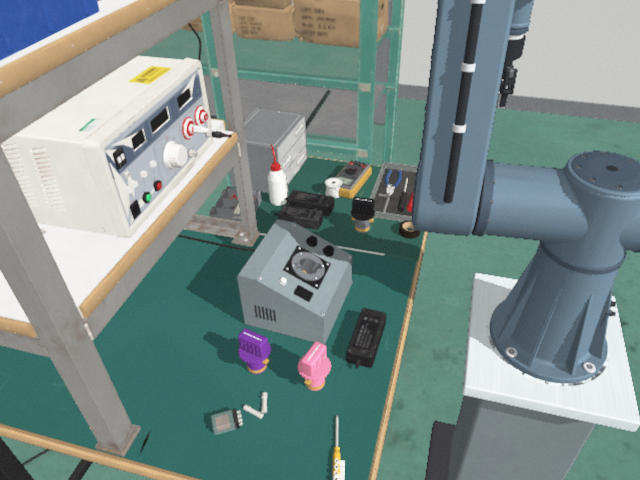

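The candidates in the top view are purple (218,200), pink (211,256) and black with a grey nose (434,253). Only the black one fits the description. Next I'll measure it and the holder, and confirm both in one enlarged crop.

```bash
cat > h.py <<'E'
from bench import ctrl
import cv2,numpy as np
from scipy.spatial.transform import Rotation as Ro
def cloud(n,d):
    i=ctrl.camera_info(n);K=i['camera_matrix'];v,u=np.mgrid[:480,:640]
    c=np.stack([(u-K[0,2])/K[0,0]*d,(v-K[1,2])/K[1,1]*d,d],-1)
    return (c-i['t'])@i['R']
def rect(P):
    r=cv2.minAreaRect((P[:,:2]*1000).astype(np.float32)); return r,cv2.boxPoints(r)
E
python3 - <<'E'
from h import *
z=np.load('top0.npz');im,d=z['im'],z['d'];X=cloud("top",d)
ok=d>0
def reg(u0,u1,v0,v1,lo,hi):
    s=np.zeros_like(ok);s[v0:v1,u0:u1]=1;return X[s&ok&(X[...,2]>lo)&(X[...,2]<hi)]
P=reg(415,455,235,272,.078,.1);print('grip',len(P),P.mean(0),rect(P)[0])
P=reg(235,365,155,270,.06,.2);print('box',rect(P));
A=np.c_[P[:,:2],np.ones(len(P))]
# panel plane, robust
from numpy.linalg import lstsq
m=(P[:,0]<P[:,0].min()+.15)
for _ in range(8):
    c=lstsq(A[m],P[m,2],rcond=None)[0];m=abs(A@c-P[:,2])<.004
n=np.r_[-c[:2],1];n/=np.linalg.norm(n);print('panel',c,n,np.degrees(np.arccos(n[2])),np.degrees(np.arctan2(n[1],n[0])),m.sum())
for p in [(299,223),(300,30),(240,40),(150,20),(75,55),(410,5),(390,70),(535,65),(230,90),(600,300),(460,140)]:
    print(p,X[p[1],p[0]].round(3),d[p[1],p[0]])
for a in("adapter",(415,440,150,210)),("ad2",(443,470,158,216)),("dut",(238,300,275,306)),("tape",(422,452,294,322)):
    Q=reg(*a[1],.012,.045);print(a[0],rect(Q)[0])
a=cv2.resize(im[185:260,260:340],None,fx=5,fy=5,interpolation=cv2.INTER_CUBIC)
b=cv2.resize(im[215:290,395:475],None,fx=5,fy=5,interpolation=cv2.INTER_CUBIC)
cv2.imwrite('pics/crop1.png',np.hstack([a,b])[...,::-1])
E
```

```text
grip 316 [ 0.43150627 -0.24700263  0.08905979] ((431.2861633300781, -247.63352966308594), (51.52738571166992, 24.53095054626465), 0.29902565479278564)
box (((516.9708251953125, 36.36479949951172), (190.4805450439453, 199.12713623046875), 86.51073455810547), array([[411.79535 , -52.639328],
       [610.5534  , -64.758514],
       [622.1463  , 125.36893 ],
       [423.38824 , 137.48811 ]], dtype=float32))
panel [ 0.43622522 -0.02744629 -0.0996514 ] [-0.39971141  0.02514893  0.91629598] 23.6095512748447 176.3998259177793 5569
(299, 223) [0.487 0.038 0.082] 0.99255675
(300, 30) [0.691 0.018 0.475] 0.6148105
(240, 40) [0.697 0.103 0.434] 0.6566557
(150, 20) [0.699 0.211 0.477] 0.61535543
(75, 55) [0.729 0.4   0.307] 0.7882979
(410, 5) [ 0.674 -0.108  0.566] 0.52191204
(390, 70) [ 0.722 -0.119  0.295] 0.7953865
(535, 65) [ 0.806 -0.423  0.147] 0.9474773
(230, 90) [0.678 0.143 0.304] 0.7851712
(600, 300) [ 0.321 -1.049 -0.752] 1.8046587
(460, 140) [ 0.671 -0.294  0.082] 1.0034088
adapter ((598.0357666015625, -235.82296752929688), (126.3147201538086, 46.41085433959961), 1.329190731048584)
ad2 ((586.5579223632812, -302.8514404296875), (50.1933479309082, 125.7919692993164), 88.20105743408203)
dut ((344.2593078613281, 106.40282440185547), (130.3041534423828, 51.54909133911133), 87.82548522949219)
tape ((314.3148193359375, -265.7272033691406), (51.874427795410156, 52.44037628173828), 0.5942703485488892)
```

View pics/crop1.png

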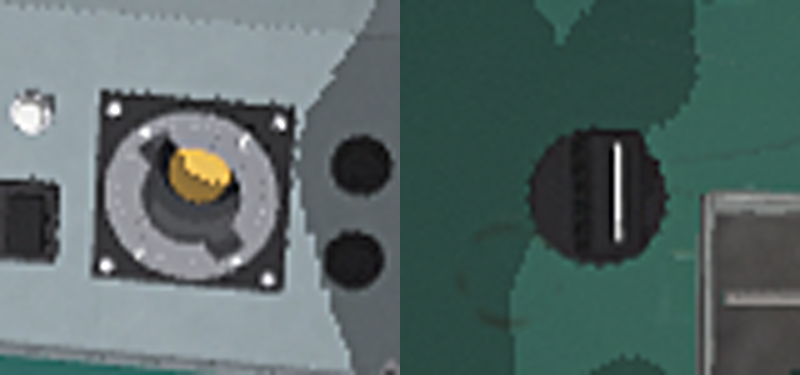

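The crop shows the black carrier (top view ~434,253), confirmed as the fuse carrier, with its grip along world x. The holder centre is near (299,224), with notches at upper left and lower right. Moves only roll about the tool's z, so I need to know how the arm behaves at the edge of its reach, since the holder needs a 24° tilt. I'll test that with a small step into free space.

{"api": "drive_tool", "payload": {
  "plan": [
    [[0,0.1,0,0],[0,0.2,0,0],[0,0.3,0,0],[0,0.4,0,0],[0,0.5,0,0],[0,0.6,0,0],[0,0.7,0,0],[0,0.8,0,0],[0,0.8,0,0],[0,0.8,0,0]]
  ]
}}

```text
time_s: 0.93
eef_pos: [0.2473, -0.8608, 0.2046]
eef_rot: [-0.002, 0.99, 0.139, 0.0]
wrist_force: [0.1, 0.5, -1.3]
opening: 1.005
grasp_force: 0.0
```

Run:
```python
from h import *
o=ctrl.get_obs();print(o['time_s'],o['q'].round(4),o['eef_pos'],o['eef_rot'],Ro.from_quat(o['eef_rot'],scalar_first=True).as_matrix().round(4))
```

```text
0.9333 [-1.423   0.9971  0.4222  0.      1.7272 -0.1319] [ 0.24730666 -0.86084289  0.20464106] [-2.47128549e-03  9.90231383e-01  1.39411981e-01  1.61383733e-06] [[ 9.611e-01  2.761e-01 -7.000e-04]
 [ 2.761e-01 -9.611e-01  4.900e-03]
 [ 7.000e-04 -4.900e-03 -1.000e+00]]
```

{"api": "drive_tool", "payload": {
  "plan": [
    [[0,0.1,0,0],[0,0.15,0,0],[0,0.15,0,0],[0,0.15,0,0]]
  ]
}}

```text
time_s: 1.27
eef_pos: [0.2548, -0.887, 0.2036]
eef_rot: [0.014, 0.99, 0.139, 0.002]
wrist_force: [0.6, -0.4, 1.2]
opening: 1.0
grasp_force: 0.0
```

Run:
```python
from h import *
o=ctrl.get_obs();print(o['time_s'],o['q'].round(4),o['dq'].round(3),o['eef_pos'],Ro.from_quat(o['eef_rot'],scalar_first=True).as_matrix().round(4))
```

```text
1.2667 [-1.4203  1.0689  0.3009  0.0035  1.743  -0.1287] [ 0.001 -0.05  -0.034 -0.001  0.008  0.   ] [ 0.25481777 -0.88699865  0.20363724] [[ 9.611e-01  2.761e-01  7.700e-03]
 [ 2.762e-01 -9.607e-01 -2.800e-02]
 [-3.000e-04  2.910e-02 -9.996e-01]]
```

It does tilt, by 1.7° outward. Next I'll check whether the tilt persists after coming back.

{"api": "drive_tool", "payload": {
  "plan": [
    [[0,-0.1,0,0],[0,-0.2,0,0],[0,-0.3,0,0],[0,-0.3,0,0],[0,-0.3,0,0]]
  ]
}}

```text
time_s: 1.68
eef_pos: [0.2209, -0.7649, 0.2008]
eef_rot: [0.012, 0.99, 0.14, 0.002]
wrist_force: [0.7, 0.9, -3.1]
opening: 0.999
grasp_force: 0.0
```

Run:
```python
from h import *
o=ctrl.get_obs();print(o['time_s'],o['q'].round(4),o['eef_pos'],np.hypot(*o['eef_pos'][:2]),Ro.from_quat(o['eef_rot'],scalar_first=True).as_matrix().round(4))
```

```text
1.6833 [-1.4398  0.6669  0.9662  0.0038  1.4851 -0.1496] [ 0.22087773 -0.76486357  0.20075251] 0.7961176161390862 [[ 9.610e-01  2.765e-01  6.800e-03]
 [ 2.766e-01 -9.607e-01 -2.270e-02]
 [ 3.000e-04  2.370e-02 -9.997e-01]]
```

The tilt persists, because the commanded pose becomes the pose actually reached. So I can tilt the held carrier by pushing against the reach limit towards +x. Next I'll fit the kinematics, measure the holder marks, and check clearance at the upper shelf.

Run:
```python
from h import *
from scipy.optimize import least_squares
D=[((.1814,1.6079,1.3538),(.15876,-.55211,.20969)),((.9971,.4222,1.7272),(.24731,-.86084,.20464)),((1.0689,.3009,1.743),(.25482,-.887,.20364)),((.6669,.9662,1.4851),(.22088,-.76486,.20075))]
def f(p):
    L1,L2,L3,h=p;o=[]
    for (a,b,c),P in D:
        r=np.sqrt(P[0]**2+P[1]**2-.118**2)
        o+=[L1*np.sin(a)+L2*np.sin(a+b)+L3*np.sin(a+b+c)-r,h+L1*np.cos(a)+L2*np.cos(a+b)+L3*np.cos(a+b+c)-P[2]]
    return o
s=least_squares(f,[.45,.45,.3,.35]);print('L1 L2 L3 h',s.x,np.abs(s.fun).max())
def ray(n,uv):
    i=ctrl.camera_info(n);K=i['camera_matrix'];R=i['R']
    return -R.T@i['t'],R.T@np.linalg.inv(K)@np.r_[uv,1]
n=np.array([-np.sin(np.radians(24))*np.cos(np.radians(-3.5)),-np.sin(np.radians(24))*np.sin(np.radians(-3.5)),np.cos(np.radians(24))])
for nm,(u0,v0,u1,v1) in(("top",(270,193,328,256)),("side",(280,240,340,292))):
    im,d=(np.load(nm+'0.npz')[k] for k in('im','d'));X=cloud(nm,d)
    S=8;c=cv2.resize(im[v0:v1,u0:u1],None,fx=S,fy=S,interpolation=cv2.INTER_CUBIC)
    hsv=cv2.cvtColor(c,cv2.COLOR_RGB2HSV)
    m=((hsv[...,2]>105)&(hsv[...,1]<60)).astype(np.uint8)
    if nm=="top":
        k,_=cv2.findContours(m,cv2.RETR_EXTERNAL,cv2.CHAIN_APPROX_NONE)
        cy,cx=m.shape[0]/2,m.shape[1]/2
        g=max([q for q in k if cv2.contourArea(q)<.7*m.size],key=cv2.contourArea)
        e=cv2.fitEllipse(cv2.convexHull(g));print(nm,'ell',e)
        uv=(np.array(e[0])+.5)/S-.5+[u0,v0]
        C,r=ray(nm,uv);ctr=C+r*(.115-C[2])/r[2];print('rim px',uv,'centre',ctr)
        w=(hsv[...,2]>190).astype(np.uint8)
        nn,l,st,ce=cv2.connectedComponentsWithStats(w)
        ex=np.array([np.cos(np.radians(-3.5)),np.sin(np.radians(-3.5)),0]);ex-=n*(ex@n);ex/=np.linalg.norm(ex);ey=np.cross(n,ex)
        for i in range(1,nn):
            q=(ce[i]+.5)/S-.5+[u0,v0];C,r=ray(nm,q);P=C+r*((ctr-C)@n)/(r@n)-ctr
            print('mark',q.round(1),st[i,4],'r',np.linalg.norm(P).round(4),'az',np.degrees(np.arctan2(P@ey,P@ex)).round(1))
    cv2.imwrite(f'pics/hold_{nm}.png',c[...,::-1])
    # overhead structure
    hi=(d>0)&(X[...,2]>.45)&(X[...,1]>-.35)&(X[...,1]<.35)&(X[...,0]>.45)
    if hi.any():
        Q=X[hi];print(nm,'high: min x',Q[:,0].min(),[ (z,Q[abs(Q[:,2]-z)<.03][:,0].min().round(3) if (abs(Q[:,2]-z)<.03).any() else None) for z in (.5,.6,.7,.8,.9,1.0)],Q[:,2].max())
# centre from side view: image of ctr
i=ctrl.camera_info("side");c=i['R']@ctr+i['t'];print('ctr in side',(i['camera_matrix']@c/c[2])[:2])
```

```text
L1 L2 L3 h [0.4605889  0.50196033 0.42406228 0.29806643] 0.010246103760682579Traceback (most recent call last):
  File "<stdin>", line 24, in <module>
cv2.error: OpenCV(4.12.0) /io/opencv/modules/imgproc/src/shapedescr.cpp:361: error: (-201:Incorrect size of input array) There should be at least 5 points to fit the ellipse in function 'fitEllipseNoDirect'
```

```bash
cat >> h.py <<'E'
def ray(n,uv):
    i=ctrl.camera_info(n);K=i['camera_matrix'];R=i['R']
    return -R.T@i['t'],R.T@np.linalg.inv(K)@np.r_[uv,1]
a=np.radians(24);b=np.radians(-3.5)
n=np.array([-np.sin(a)*np.cos(b),-np.sin(a)*np.sin(b),np.cos(a)])
ex=np.array([np.cos(b),np.sin(b),0]);ex=ex-n*(ex@n);ex/=np.linalg.norm(ex);ey=np.cross(n,ex)
E
python3 - <<'E'
from h import *
nm="top";u0,v0,u1,v1=270,193,328,256;S=8
im,d=(np.load(nm+'0.npz')[k] for k in('im','d'))
c=cv2.resize(im[v0:v1,u0:u1],None,fx=S,fy=S,interpolation=cv2.INTER_CUBIC)
hsv=cv2.cvtColor(c,cv2.COLOR_RGB2HSV)
print('val profile row224',im[224,275:325].max(1))
for th in(75,90,105):
    m=((hsv[...,2]>th)&(hsv[...,1]<70)).astype(np.uint8)
    nn,l,st,ce=cv2.connectedComponentsWithStats(m)
    k=l[int((225-v0)*S),int((284-u0)*S)];print(th,k,st[k])
    g,_=cv2.findContours((l==k).astype(np.uint8),cv2.RETR_EXTERNAL,cv2.CHAIN_APPROX_NONE)
    e=cv2.fitEllipse(cv2.convexHull(g[0]));uv=(np.array(e[0])+.5)/S-.5+[u0,v0]
    C,r=ray(nm,uv);ctr=C+r*(.115-C[2])/r[2];print('ell',uv,np.array(e[1])/S,'centre',ctr)
    i=ctrl.camera_info("side");q=i['R']@ctr+i['t'];print('in side',(i['camera_matrix']@q/q[2])[:2])
for th in (170,200):
  nn,l,st,ce=cv2.connectedComponentsWithStats((hsv[...,2]>th).astype(np.uint8))
  for i in range(1,nn):
    q=(ce[i]+.5)/S-.5+[u0,v0];C,r=ray(nm,q);P=C+r*((ctr-C)@n)/(r@n)-ctr
    if st[i,4]>20:print(th,'mark',q.round(1),st[i,2:],'r',np.linalg.norm(P).round(4),'az',np.degrees(np.arctan2(P@ey,P@ex)).round(1))
for nm in("top","side"):
    d=np.load(nm+'0.npz')['d'];X=cloud(nm,d)
    hi=(d>0)&(X[...,2]>.45)&(X[...,1]>-.35)&(X[...,1]<.35)&(X[...,0]>.45);Q=X[hi]
    print(nm,[(z,Q[abs(Q[:,2]-z)<.03][:,0].min().round(3) if (abs(Q[:,2]-z)<.03).any() else None) for z in (.5,.6,.7,.8,.9,1.0)],Q[:,2].max())
im=np.load('side0.npz')['im'];cv2.imwrite('pics/hs.png',cv2.resize(im[235:300,270:350],None,fx=6,fy=6,interpolation=cv2.INTER_CUBIC)[...,::-1])
E
```

```text
val profile row224 [170 170 175 188  60  39 169 160 162 156 156 159 168  92  60  67  67  66
  70  73  63  82 148 141 146 140 140 145  79  28  45  61  57 136 158 157
 155 129 155 164 114  42  50 182 182 100 100 102 103 103]
75 3 [   86   111   283   275 43773]
ell [297.8309803  223.65856171] [34.13548279 35.83619308] centre [0.48161611 0.0381114  0.115     ]
in side [308.19259764 265.0463038 ]
90 3 [   87   114   281   271 37833]
ell [297.80840302 223.66892815] [33.72727203 35.47555923] centre [0.481594   0.03815594 0.115     ]
in side [308.19653934 265.06262329]
105 3 [   88   116   278   268 36025]
ell [297.79463577 223.66656876] [33.47625351 35.14395905] centre [0.481598   0.03818368 0.115     ]
in side [308.19048787 265.07126932]
170 mark [281.9 194. ] [ 5 10 40] r 0.0676 az 30.9
170 mark [280.3 196.2] [ 32  18 359] r 0.0654 az 35.2
170 mark [326.9 196.3] [12 11 81] r 0.0816 az -41.2
170 mark [291.1 197.2] [11  7 65] r 0.0557 az 17.1
170 mark [284.  237.8] [  374   456 33477] r 0.0418 az 141.2
170 mark [325.  199.4] [12 13 55] r 0.0744 az -42.6
170 mark [324.6 200.6] [ 7  7 36] r 
[... 3255 characters left out ...]
5.2
200 mark [288.6 211. ] [ 18  16 222] r 0.0316 az 38.8
200 mark [308.3 212.8] [ 15  22 188] r 0.0314 az -38.5
200 mark [300.7 217.6] [  79   59 2801] r 0.0141 az -20.9
200 mark [318.4 224.2] [ 5 25 78] r 0.0414 az -86.3
200 mark [287.4 235.2] [ 13  14 124] r 0.0329 az 143.4
200 mark [306.7 236.7] [ 17  13 169] r 0.0325 az -142.9
200 mark [280.7 237.6] [ 16  16 200] r 0.0464 az 134.9
200 mark [313.1 240.4] [ 14  14 157] r 0.0465 az -134.6
top [(0.5, np.float64(0.677)), (0.6, np.float64(0.673)), (0.7, None), (0.8, None), (0.9, None), (1.0, None)] 0.578256431162503
side [(0.5, np.float64(0.678)), (0.6, np.float64(0.665)), (0.7, None), (0.8, None), (0.9, None), (1.0, None)] 0.6674377210705229
```

View pics/hs.png

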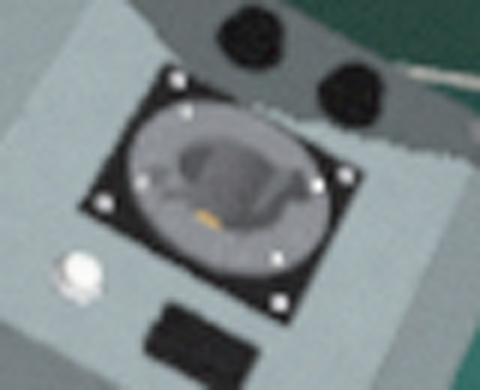

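The side crop shows the screws at the panel corners and the dots and bars on the rim. In-plane azimuths are 37.7° for the notch and about −37.3° for the holder's x, with its centre at (0.4816, 0.0381, 0.115). Next I'll move over the carrier.

{"api": "drive_tool", "payload": {
  "plan": [
    [[0.63,-0.8,0,0.088],[0.63,-0.8,0,0.088],[0.63,-0.8,0,0.088],[0.63,-0.8,0,0.088],[0.63,-0.8,0,0.088],[0.63,-0.8,0,0.088],[0.63,-0.8,0,0.088],[0.63,-0.8,0,0.088],[0.63,-0.8,0,0.088],[0.63,-0.8,0,0.088],[0.63,-0.8,0,0.088]]
  ]
}}

```text
time_s: 2.6
eef_pos: [0.3784, -0.3905, 0.1936]
eef_rot: [0.015, 1.0, 0.004, 0.006]
wrist_force: [0.1, 0.7, -0.0]
opening: 1.002
grasp_force: 0.0
```

```bash
cat >> h.py <<'E'
def st():
    o=ctrl.get_obs();R=Ro.from_quat(o['eef_rot'],scalar_first=True).as_matrix();return o,o['eef_pos'],R
def to(target):
    o,p,R=st();s=R.T@(np.array(target)-p)/.4
    print('t',round(o['time_s'],2),'p',p.round(4),'shift',s.round(4),'xaz',np.degrees(np.arctan2(R[1,0],R[0,0])).round(2),'z',R[:,2].round(4),'q',o['q'].round(2),'F',o['wrist_force'].round(1))
E
python3 -c "
from h import *
to([.4314,-.2473,.13])"
```

```text
t 2.6 p [ 0.3784 -0.3905  0.1936] shift [ 0.1336 -0.3617  0.1498] xaz 0.47 z [ 0.0121 -0.0302 -0.9995] q [-1.02  0.1   1.73 -0.01  1.28  0.55] F [ 0.1  0.7 -0. ]
```

{"api": "drive_tool", "payload": {
  "plan": [
    [[0.134,-0.362,0.15,0.002],[0.134,-0.362,0.15,0.002],[0.134,-0.362,0.15,0.002],[0.134,-0.362,0.15,0.002],[0.134,-0.362,0.15,0.002],[0.134,-0.362,0.15,0.002],[0.134,-0.362,0.15,0.002]]
  ]
}}

```text
time_s: 3.18
eef_pos: [0.4305, -0.2533, 0.1292]
eef_rot: [0.016, 1.0, -0.001, 0.006]
wrist_force: [0.2, -0.7, -0.1]
opening: 1.003
grasp_force: 0.0
```

```bash
python3 -c "
from h import *
to([.4314,-.2473,.057])
i,d=ctrl.camera('wrist');cv2.imwrite('pics/w1.png',i[...,::-1])"
```

```text
t 3.18 p [ 0.4305 -0.2533  0.1292] shift [ 1.000e-04 -2.060e-02  1.801e-01] xaz -0.12 z [ 0.0115 -0.031  -0.9995] q [-0.76  0.09  1.89 -0.02  1.14  0.82] F [ 0.2 -0.7 -0.1]
```

View pics/w1.png

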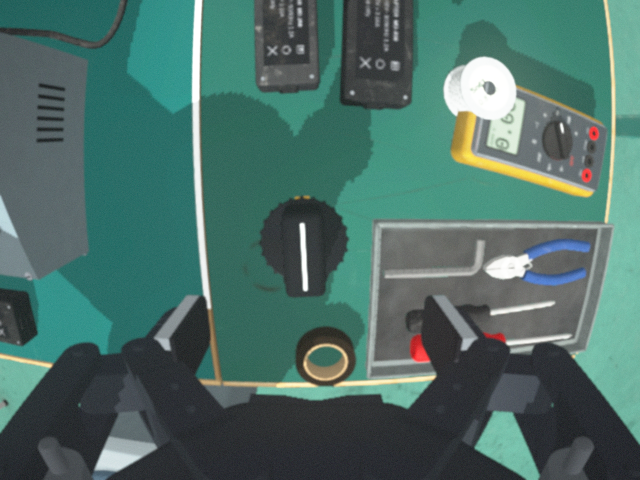

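```bash
cat >> h.py <<'E'
def wray(uv,p,R):
    i=ctrl.camera_info("wrist");K=i['camera_matrix'];T=i['T_tool_cam']
    q=(np.array(uv)-K[:2,2])/K[0,0];r=np.linalg.norm(q);c=np.r_[q/r*np.sin(r),np.cos(r)]
    return p+R@T[:3,3],R@T[:3,:3]@c
E
python3 - <<'E'
from h import *
o,p,R=st();im=cv2.imread('pics/w1.png')
m=np.zeros((480,640),bool);m[200:300,285:325]=im[200:300,285:325].min(2)>150
v,u=np.nonzero(m);print(len(v),u.min(),u.max(),v.min(),v.max())
W=[]
for a in zip(u,v):
    C,r=wray(a,p,R);W.append((C+r*(.089-C[2])/r[2])[:2])
W=np.array(W,np.float32);print('line',cv2.minAreaRect(W*1000))
E
```

```text
374 299 307 223 290
line ((433.2120056152344, -247.41036987304688), (40.587608337402344, 3.260592460632324), 2.0274128913879395)
```

{"api": "drive_tool", "payload": {
  "plan": [
    [[0,-0.016,0.08,0],[0,-0.016,0.1,0],[0,-0.016,0.1,0]]
  ]
}}

```text
time_s: 3.48
eef_pos: [0.4279, -0.2463, 0.085]
eef_rot: [0.012, 1.0, -0.002, 0.002]
wrist_force: [-1.3, 0.6, 0.6]
opening: 1.002
grasp_force: 0.0
```

```bash
python3 -c "
from h import *
to([.4314,-.2473,.057])"
```

```text
t 3.48 p [ 0.4279 -0.2463  0.085 ] shift [0.0085 0.0009 0.07  ] xaz -0.26 z [ 0.0047 -0.0243 -0.9997] q [-0.75  0.15  1.93 -0.02  1.05  0.83] F [-1.3  0.6  0.6]
```

{"api": "drive_tool", "payload": {
  "plan": [
    [[0.01,0.001,0.05,0],[0.01,0.001,0.07,0],[0.01,0.001,0.07,0],[0.01,0.001,0.07,0]]
  ]
}}

```text
time_s: 3.82
eef_pos: [0.4335, -0.2477, 0.0588]
eef_rot: [0.013, 1.0, -0.002, 0.004]
wrist_force: [-0.1, 0.3, 0.3]
opening: 1.001
grasp_force: 0.0
```

{"api": "drive_tool", "payload": {
  "plan": [
    [[0,0,0,0],[0,0,0,0],[0,0,0,0],[0,0,0,0],[0,0,0,0],[0,0,0,0],[0,0,0,0],[0,0,0,0],[0,0,0,0]]
  ],
  "jaw": 1
}}

```text
time_s: 4.57
eef_pos: [0.4341, -0.2476, 0.0591]
eef_rot: [0.014, 1.0, -0.001, 0.004]
wrist_force: [-1.7, 0.5, 4.5]
opening: 0.258
grasp_force: 58.9
```

```bash
python3 -c "
from h import *
to([.432,-.2473,.057]);print(st()[0]['opening'],st()[0]['grasp_force'])"
```

```text
t 4.57 p [ 0.4341 -0.2476  0.0591] shift [-0.0052 -0.0009  0.0052] xaz -0.16 z [ 0.0081 -0.0273 -0.9996] q [-0.75  0.2   1.93 -0.02  0.99  0.84] F [-1.7  0.5  4.5]
0.25787463091903795 58.92274081707001
```

{"api": "drive_tool", "payload": {
  "plan": [
    [[0,0,-0.08,0],[0,0,-0.16,0],[0,0,-0.26,0],[0.05,-0.1,-0.36,0],[0.1,-0.4,-1,0],[0.1,-0.4,-1,0],[0.1,-0.4,-1,0],[0.1,-0.4,-1,0],[0.1,-0.4,-1,0],[0.1,-0.4,-1,0],[0.1,-0.4,-1,0],[0.1,-0.4,-1,0]]
  ]
}}

```text
time_s: 5.57
eef_pos: [0.4726, -0.0747, 0.4611]
eef_rot: [0.015, 1.0, -0.0, 0.009]
wrist_force: [-0.1, -0.2, -0.3]
opening: 0.262
grasp_force: 59.9
```

```bash
python3 -c "
from h import *
to([.48,0,.75]);print(st()[0]['opening'],st()[0]['grasp_force'])
i,d=ctrl.camera('side');cv2.imwrite('pics/s1.png',i[...,::-1])"
```

```text
t 5.57 p [ 0.4726 -0.0747  0.4611] shift [ 0.0308 -0.1655 -0.7269] xaz -0.0 z [ 0.0171 -0.0292 -0.9994] q [-0.39 -0.14  1.45 -0.02  1.81  1.18] F [-0.1 -0.2 -0.3]
0.2616775639173884 59.89214301109314
```

View pics/s1.png

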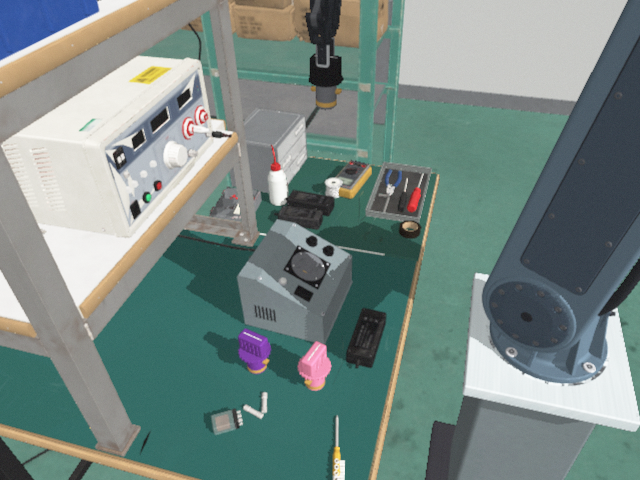

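The carrier is held nose down, at (326,85) in the side view. Now I'll go up towards the reach limit.

{"api": "drive_tool", "payload": {
  "plan": [
    [[0.03,-0.16,-0.7,0],[0.03,-0.16,-0.7,0],[0.03,-0.16,-0.7,0],[0.03,-0.16,-0.7,0],[0.03,-0.16,-0.7,0],[0.03,-0.16,-0.7,0],[0.03,-0.16,-0.7,0],[0.03,-0.16,-0.7,0],[0.03,-0.16,-0.7,0]]
  ]
}}

```text
time_s: 6.37
eef_pos: [0.4824, -0.0058, 0.7331]
eef_rot: [0.014, 1.0, -0.001, 0.005]
wrist_force: [-0.2, -0.1, -3.1]
opening: 0.26
grasp_force: 59.9
```

```bash
python3 -c "
from h import *
to([.48,0,.75])"
```

```text
t 6.37 p [ 0.4824 -0.0058  0.7331] shift [-0.0057 -0.0133 -0.0427] xaz -0.14 z [ 0.01   -0.0274 -0.9996] q [-0.24  0.13  0.61 -0.04  2.39  1.31] F [-0.2 -0.1 -3.1]
```

{"api": "drive_tool", "payload": {
  "plan": [
    [[0.3,0,-0.55,0],[0.3,0,-0.55,0],[0.3,0,-0.55,0],[0.3,0,-0.55,0],[0.3,0,-0.55,0],[0.3,0,-0.55,0],[0.3,0,-0.55,0]]
  ]
}}

```text
time_s: 6.95
eef_pos: [0.4979, -0.0022, 0.7789]
eef_rot: [0.014, 1.0, -0.001, 0.014]
wrist_force: [-0.7, 0.4, -1.2]
opening: 0.26
grasp_force: 60.4
```

```bash
python3 -c "
from h import *
to([.48,0,.75])"
```

```text
t 6.95 p [ 0.4979 -0.0022  0.7789] shift [-0.0467 -0.0073  0.0708] xaz -0.14 z [ 0.0282 -0.0276 -0.9992] q [-0.23  0.28  0.3  -0.04  2.53  1.32] F [-0.7  0.4 -1.2]
```

The gain is about 1° per call, because the residual is capped at one row's travel. It builds up from call to call, so I'll repeat short pushes.

{"api": "drive_tool", "payload": {
  "plan": [
    [[0.2,0,-0.3,0],[0.2,0,-0.3,0]]
  ]
}}

```text
time_s: 7.12
eef_pos: [0.5021, -0.0011, 0.7813]
eef_rot: [0.014, 1.0, -0.001, 0.025]
wrist_force: [-0.1, 0.9, -1.5]
opening: 0.258
grasp_force: 60.4
```

{"api": "drive_tool", "payload": {
  "plan": [
    [[0.3,0,-0.3,0],[0.3,0,-0.3,0]]
  ]
}}

```text
time_s: 7.28
eef_pos: [0.5177, -0.0005, 0.7763]
eef_rot: [0.014, 0.999, -0.001, 0.035]
wrist_force: [-0.3, 0.3, -2.6]
opening: 0.258
grasp_force: 60.4
```

{"api": "drive_tool", "payload": {
  "plan": [
    [[0.8,0,-0.8,0],[0.8,0,-0.8,0],[0.8,0,-0.8,0],[0.8,0,-0.8,0]]
  ]
}}

```text
time_s: 7.62
eef_pos: [0.5416, 0.0005, 0.7651]
eef_rot: [0.014, 0.999, -0.001, 0.043]
wrist_force: [-0.1, 0.2, -3.5]
opening: 0.259
grasp_force: 60.4
```

```bash
python3 -c "
from h import *
to([.48,0,.75])"
```

```text
t 7.62 p [5.416e-01 5.000e-04 7.651e-01] shift [-0.1566  0.0007  0.0245] xaz -0.03 z [ 0.0862 -0.0283 -0.9959] q [-0.21  0.31  0.3  -0.01  2.44  1.35] F [-0.1  0.2 -3.5]
```

{"api": "drive_tool", "payload": {
  "plan": [
    [[0.3,0,-0.45,0],[0.3,0,-0.45,0]]
  ]
}}

```text
time_s: 7.78
eef_pos: [0.5403, 0.0015, 0.7719]
eef_rot: [0.014, 0.998, -0.001, 0.055]
wrist_force: [-1.0, 0.5, -1.5]
opening: 0.26
grasp_force: 60.4
```

{"api": "drive_tool", "payload": {
  "plan": [
    [[0.3,0,-0.45,0],[0.3,0,-0.45,0]]
  ]
}}

```text
time_s: 7.95
eef_pos: [0.5377, 0.0026, 0.7799]
eef_rot: [0.015, 0.998, -0.001, 0.067]
wrist_force: [-0.0, 0.0, -2.3]
opening: 0.26
grasp_force: 60.4
```

{"api": "drive_tool", "payload": {
  "plan": [
    [[0.3,0,-0.45,0],[0.3,0,-0.45,0]]
  ]
}}

```text
time_s: 8.12
eef_pos: [0.5357, 0.0034, 0.7868]
eef_rot: [0.015, 0.997, -0.0, 0.079]
wrist_force: [-0.0, -0.1, -2.7]
opening: 0.26
grasp_force: 60.4
```

{"api": "drive_tool", "payload": {
  "plan": [
    [[0.3,0,-0.45,0],[0.3,0,-0.45,0]]
  ]
}}

```text
time_s: 8.28
eef_pos: [0.5332, 0.0042, 0.7938]
eef_rot: [0.015, 0.996, -0.0, 0.089]
wrist_force: [-1.0, 0.1, -1.7]
opening: 0.263
grasp_force: 60.4
```

{"api": "drive_tool", "payload": {
  "plan": [
    [[0.3,0,-0.4,0],[0.3,0,-0.4,0]]
  ]
}}

```text
time_s: 8.45
eef_pos: [0.5335, 0.0049, 0.7994]
eef_rot: [0.015, 0.995, -0.0, 0.101]
wrist_force: [-0.7, 0.3, -1.1]
opening: 0.259
grasp_force: 60.4
```

```bash
python3 -c "
from h import *
to([.48,0,.75])"
```

```text
t 8.45 p [0.5335 0.0049 0.7994] shift [-0.1559  0.009   0.0944] xaz 0.16 z [ 0.2005 -0.0306 -0.9792] q [-0.22  0.25  0.3   0.02  2.39  1.37] F [-0.7  0.3 -1.1]
```

{"api": "drive_tool", "payload": {
  "plan": [
    [[0.35,0,-0.4,0],[0.35,0,-0.4,0]]
  ]
}}

```text
time_s: 8.62
eef_pos: [0.538, 0.0055, 0.8028]
eef_rot: [0.015, 0.994, -0.0, 0.112]
wrist_force: [-0.2, -0.2, -1.5]
opening: 0.262
grasp_force: 60.4
```

{"api": "drive_tool", "payload": {
  "plan": [
    [[0.35,0,-0.4,0],[0.35,0,-0.4,0]]
  ]
}}

```text
time_s: 8.78
eef_pos: [0.5412, 0.0061, 0.807]
eef_rot: [0.015, 0.992, 0.0, 0.124]
wrist_force: [-1.4, 0.2, -1.4]
opening: 0.261
grasp_force: 60.4
```

{"api": "drive_tool", "payload": {
  "plan": [
    [[0.35,0,-0.4,0],[0.35,0,-0.4,0]]
  ]
}}

```text
time_s: 8.95
eef_pos: [0.5429, 0.0068, 0.8127]
eef_rot: [0.016, 0.991, 0.0, 0.136]
wrist_force: [-0.3, 0.0, -1.8]
opening: 0.258
grasp_force: 60.4
```

{"api": "drive_tool", "payload": {
  "plan": [
    [[0.35,0,-0.4,0],[0.35,0,-0.4,0]]
  ]
}}

```text
time_s: 9.12
eef_pos: [0.5435, 0.0075, 0.8192]
eef_rot: [0.016, 0.989, 0.001, 0.148]
wrist_force: [-0.4, -0.0, -1.1]
opening: 0.261
grasp_force: 60.4
```

{"api": "drive_tool", "payload": {
  "plan": [
    [[0.35,0,-0.35,0],[0.35,0,-0.35,0]]
  ]
}}

```text
time_s: 9.28
eef_pos: [0.5476, 0.0081, 0.8241]
eef_rot: [0.016, 0.987, 0.001, 0.161]
wrist_force: [-1.6, 1.2, -2.0]
opening: 0.26
grasp_force: 60.4
```

{"api": "drive_tool", "payload": {
  "plan": [
    [[0.35,0,-0.35,0],[0.35,0,-0.35,0]]
  ]
}}

```text
time_s: 9.45
eef_pos: [0.5508, 0.0086, 0.8293]
eef_rot: [0.016, 0.985, 0.001, 0.173]
wrist_force: [-0.5, 1.3, -1.3]
opening: 0.258
grasp_force: 60.4
```

```bash
python3 -c "
from h import *
to([.48,0,.75])"
```

```text
t 9.45 p [0.5508 0.0086 0.8293] shift [-0.234   0.0159  0.1266] xaz 0.44 z [ 0.3409 -0.0311 -0.9396] q [-0.23  0.21  0.3   0.06  2.28  1.39] F [-0.5  1.3 -1.3]
```

{"api": "drive_tool", "payload": {
  "plan": [
    [[0.35,0,-0.35,0],[0.35,0,-0.35,0]]
  ]
}}

```text
time_s: 9.62
eef_pos: [0.5524, 0.0092, 0.8358]
eef_rot: [0.016, 0.982, 0.001, 0.186]
wrist_force: [0.3, 0.0, -2.2]
opening: 0.261
grasp_force: 60.4
```

{"api": "drive_tool", "payload": {
  "plan": [
    [[0.35,0,-0.35,0],[0.35,0,-0.35,0]]
  ]
}}

```text
time_s: 9.78
eef_pos: [0.5528, 0.0098, 0.8432]
eef_rot: [0.016, 0.98, 0.001, 0.199]
wrist_force: [-1.2, -0.1, -1.8]
opening: 0.256
grasp_force: 60.4
```

{"api": "drive_tool", "payload": {
  "plan": [
    [[0.35,0,-0.35,0],[0.35,0,-0.35,0]]
  ]
}}

```text
time_s: 9.95
eef_pos: [0.5522, 0.0104, 0.8513]
eef_rot: [0.016, 0.977, 0.001, 0.212]
wrist_force: [-1.1, -0.3, -1.1]
opening: 0.255
grasp_force: 60.4
```

{"api": "drive_tool", "payload": {
  "plan": [
    [[-0.05,0,0.1,0],[-0.1,0,0.2,0],[-0.1,0,0.2,0],[-0.1,0,0.2,0]]
  ]
}}

```text
time_s: 10.28
eef_pos: [0.5488, 0.0074, 0.7474]
eef_rot: [0.013, 0.98, 0.001, 0.2]
wrist_force: [2.0, -0.5, -6.3]
opening: 0.258
grasp_force: 60.3
```

```bash
python3 -c "
from h import *
to([.4816-.0381*0,.0381,.115]+n*.16);print(n)
o,p,R=st();print('tilt err deg',np.degrees(np.cross(R[:,2],-n)))"
```

```text
t 10.28 p [0.5488 0.0074 0.7474] shift [-0.7788 -0.1178  0.9867] xaz 0.46 z [ 0.3911 -0.0258 -0.92  ] q [-0.25 -0.05  0.82  0.08  1.97  1.37] F [ 2.  -0.5 -6.3]
[-0.405978    0.02483068  0.91354546]
tilt err deg [ 0.04098256 -0.92862241  0.04345305]
```

{"api": "drive_tool", "payload": {
  "plan": [
    [[-0.78,-0.118,0.987,-0.187],[-0.78,-0.118,0.987,-0.187],[-0.78,-0.118,0.987,-0.187],[-0.78,-0.118,0.987,-0.187],[-0.78,-0.118,0.987,-0.187],[-0.78,-0.118,0.987,-0.187],[-0.78,-0.118,0.987,-0.187],[-0.78,-0.118,0.987,-0.187],[-0.78,-0.118,0.987,-0.187],[-0.78,-0.118,0.987,-0.187],[-0.78,-0.118,0.987,-0.187],[-0.78,-0.118,0.987,-0.187]]
  ]
}}

```text
time_s: 11.28
eef_pos: [0.4308, 0.0386, 0.2797]
eef_rot: [0.078, 0.935, 0.284, 0.199]
wrist_force: [1.3, -1.2, -0.9]
opening: 0.257
grasp_force: 60.4
```

{"api": "drive_tool", "payload": {
  "plan": [
    [[0,0,0,0],[0,0,0,0],[0,0,0,0]]
  ]
}}

```text
time_s: 11.53
eef_pos: [0.4327, 0.0381, 0.2834]
eef_rot: [0.079, 0.934, 0.284, 0.201]
wrist_force: [0.5, 0.1, -0.4]
opening: 0.26
grasp_force: 60.4
```

```bash
cat >> h.py <<'E'
ctr=np.array([.4816,.0381,.115])
def hp(cx=-.002,cz=.059):
    o,p,R=st();c=p+R@np.array([cx,0,cz])-ctr
    print('t %.2f'%o['time_s'],'p',p.round(4),'nose rel holder mm (ex,ey,n)',(1e3*np.array([c@ex,c@ey,c@n])).round(1),'x az',np.degrees(np.arctan2(R[:,0]@ey,R[:,0]@ex)).round(2),'tilt err',np.degrees([np.cross(R[:,2],-n)@ex,np.cross(R[:,2],-n)@ey]).round(2),'F(tool)',(R.T@o['wrist_force']).round(1),'q',o['q'].round(2),'op',round(o['opening'],3),round(o['grasp_force'],1))
    for nm,v in('ex',ex),('ey',ey),('-n',-n): print(nm,'per mm in tool units',(R.T@v/400).round(5))
E
python3 -c "
from h import *
hp()
o,p,R=st()
i,d=ctrl.camera('side');j,e=ctrl.camera('top');np.savez('s2.npz',im=i,d=d,top=j,td=e)
cv2.imwrite('pics/s2.png',np.hstack([cv2.resize(i[120:300,230:400],None,fx=2.3,fy=2.3),cv2.resize(j[120:300,220:390],None,fx=2.3,fy=2.3)])[...,::-1])"
```

```text
t 11.53 p [0.4327 0.0381 0.2834] nose rel holder mm (ex,ey,n) [ 23.2  -4.6 114.7] x az 37.41 tilt err [0.4  0.89] F(tool) [0.3 0.1 0.6] q [-0.24 -0.59  2.16  0.08  1.14  0.72] op 0.26 60.4
ex per mm in tool units [1.99e-03 1.52e-03 4.00e-05]
ey per mm in tool units [ 1.52e-03 -1.99e-03 -2.00e-05]
-n per mm in tool units [-2.0e-05 -4.0e-05  2.5e-03]
```

View pics/s2.png

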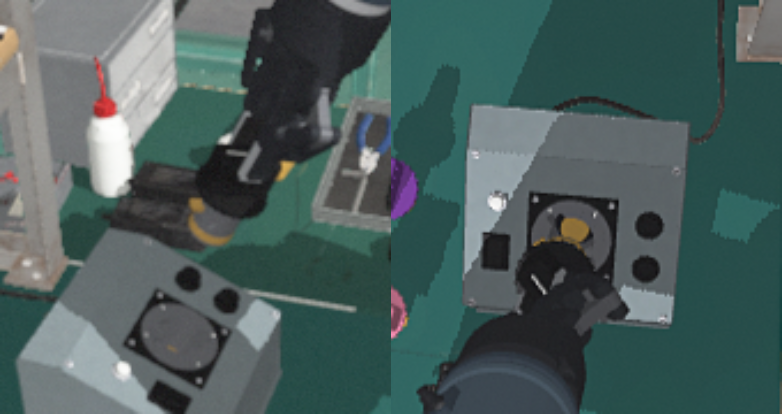

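The side crop shows the carrier held, tilted, and clear of the box. I'll check where it actually sits in the hand by fitting circles to the side depth points.

Run:
```python
from h import *
from scipy.optimize import least_squares
o,p,R=st();z=np.load('s2.npz')
for nm,d in(('side',z['d']),('top',z['td'])):
    X=cloud(nm,d)[d>0];T=(X-p)@R  # tool coords
    rr=np.hypot(T[:,0]+.002,T[:,1])
    for lab,lo,hi,r in(('nose',.036,.056,.0185),('nose2',.014,.024,.0185),('flange',.0065,.0105,.029)):
        Q=T[(T[:,2]>lo)&(T[:,2]<hi)&(rr<r+.008)]
        if len(Q)<15: print(nm,lab,len(Q));continue
        s=least_squares(lambda c:np.hypot(Q[:,0]-c[0],Q[:,1]-c[1])-r,[-.002,0],loss='soft_l1',f_scale=.001)
        print(nm,lab,len(Q),(s.x*1e3).round(2),'rms',np.sqrt((s.fun**2).mean())*1e3)
    Q=T[(rr<.016)&(T[:,2]>.04)&(T[:,2]<.08)]
    if len(Q):print(nm,'end z pct',np.percentile(Q[:,2],[50,90,97]))
```

```text
side nose 150 [-2.28 -0.07] rms 1.031460729365325
side nose2 41 [-1.3   1.04] rms 1.8488791554986859
side flange 33 [-2.2   1.19] rms 0.9706864714490056
side end z pct [0.05796649 0.05856931 0.05874144]
top nose 30 [-2.14 -1.25] rms 0.5538488416180343
top nose2 1
top flange 22 [-2.16 -0.98] rms 2.7570859015998286
```

{"api": "drive_tool", "payload": {
  "plan": [
    [[-0.039,-0.0445,0.08,0],[-0.039,-0.0445,0.17,0],[-0.039,-0.0445,0.24,0],[-0.039,-0.0445,0.24,0],[-0.039,-0.0445,0.24,0],[-0.039,-0.0445,0.24,0],[-0.039,-0.0445,0.24,0]]
  ]
}}

```text
time_s: 12.22
eef_pos: [0.4496, 0.0416, 0.1831]
eef_rot: [0.078, 0.935, 0.284, 0.199]
wrist_force: [-0.3, -0.2, -1.3]
opening: 0.257
grasp_force: 60.4
```

```bash
python3 -c "
from h import *
hp(-.0022,.0588)"
```

```text
t 12.22 p [0.4496 0.0416 0.1831] nose rel holder mm (ex,ey,n) [-2.7 -0.2 16.5] x az 37.42 tilt err [0.36 0.68] F(tool) [-0.8 -0.4  1.1] q [-0.22 -0.43  2.27  0.08  0.88  0.73] op 0.257 60.4
ex per mm in tool units [1.99e-03 1.52e-03 3.00e-05]
ey per mm in tool units [ 1.52e-03 -1.99e-03 -2.00e-05]
-n per mm in tool units [-1.0e-05 -3.0e-05  2.5e-03]
```

{"api": "drive_tool", "payload": {
  "plan": [
    [[0.0055,0.004,0.01,0],[0.0055,0.004,0.025,0],[0.0055,0.004,0.04,0],[0.0055,0.004,0.055,0],[0.0055,0.004,0.055,0]]
  ]
}}

```text
time_s: 12.63
eef_pos: [0.4603, 0.0408, 0.1607]
eef_rot: [0.077, 0.935, 0.284, 0.198]
wrist_force: [5.5, -1.8, -3.0]
opening: 0.263
grasp_force: 60.0
```

```bash
python3 -c "
from h import *
hp(-.0022,.0588)"
```

```text
t 12.63 p [0.4603 0.0408 0.1607] nose rel holder mm (ex,ey,n) [-2.2 -0.3 -8.3] x az 37.39 tilt err [0.37 0.52] F(tool) [2.2 3.5 5. ] q [-0.21 -0.36  2.27  0.08  0.8   0.73] op 0.263 60.0
ex per mm in tool units [1.99e-03 1.52e-03 2.00e-05]
ey per mm in tool units [ 1.52e-03 -1.99e-03 -2.00e-05]
-n per mm in tool units [-1.0e-05 -3.0e-05  2.5e-03]
```

The nose is in 8 mm. A light side force shows it slightly low, so I'll correct by +1.5 mm along the slope and go on.

{"api": "drive_tool", "payload": {
  "plan": [
    [[0.003,0.0023,0.005,0],[0.003,0.0023,0.018,0],[0.003,0.0023,0.03,0],[0.003,0.0023,0.038,0],[0.003,0.0023,0.038,0]]
  ]
}}

```text
time_s: 13.05
eef_pos: [0.467, 0.0406, 0.1469]
eef_rot: [0.076, 0.935, 0.284, 0.197]
wrist_force: [5.2, -2.3, -2.1]
opening: 0.264
grasp_force: 60.0
```

```bash
python3 -c "
from h import *
hp(-.0022,.0588)"
```

```text
t 13.05 p [0.467  0.0406 0.1469] nose rel holder mm (ex,ey,n) [ -1.8  -0.1 -23.7] x az 37.39 tilt err [0.34 0.39] F(tool) [2.  4.  4.2] q [-0.21 -0.31  2.27  0.08  0.76  0.73] op 0.264 60.0
ex per mm in tool units [1.99e-03 1.52e-03 2.00e-05]
ey per mm in tool units [ 1.52e-03 -1.99e-03 -1.00e-05]
-n per mm in tool units [-0.0e+00 -2.0e-05  2.5e-03]
```

{"api": "drive_tool", "payload": {
  "plan": [
    [[0.002,0.0015,0,0],[0.002,0.0015,0.007,0],[0.002,0.0015,0.014,0],[0.002,0.0015,0.019,0],[0.002,0.0015,0.019,0]]
  ]
}}

```text
time_s: 13.47
eef_pos: [0.4705, 0.0405, 0.1403]
eef_rot: [0.076, 0.935, 0.284, 0.197]
wrist_force: [3.9, -1.5, -2.1]
opening: 0.261
grasp_force: 60.2
```

```bash
python3 -c "
from h import *
hp(-.0022,.0588)"
```

```text
t 13.47 p [0.4705 0.0405 0.1403] nose rel holder mm (ex,ey,n) [ -1.4   0.1 -31.1] x az 37.39 tilt err [0.32 0.33] F(tool) [1.5 2.7 3.6] q [-0.21 -0.29  2.27  0.08  0.74  0.73] op 0.261 60.2
ex per mm in tool units [1.99e-03 1.52e-03 1.00e-05]
ey per mm in tool units [ 1.52e-03 -1.99e-03 -1.00e-05]
-n per mm in tool units [-0.0e+00 -2.0e-05  2.5e-03]
```

The lugs have entered the notches. Now I'll press in to about 46 mm.

{"api": "drive_tool", "payload": {
  "plan": [
    [[0.0014,0.001,0.01,0],[0.0014,0.001,0.02,0],[0.0014,0.001,0.03,0],[0.0014,0.001,0.037,0],[0.0014,0.001,0.037,0],[0.0014,0.001,0.037,0]]
  ]
}}

```text
time_s: 13.97
eef_pos: [0.4771, 0.0402, 0.1272]
eef_rot: [0.076, 0.935, 0.285, 0.196]
wrist_force: [-3.5, 0.1, 4.3]
opening: 0.261
grasp_force: 61.3
```

```bash
python3 -c "
from h import *
hp(-.0022,.0588)"
```

```text
t 13.97 p [0.4771 0.0402 0.1272] nose rel holder mm (ex,ey,n) [ -0.7   0.2 -45.8] x az 37.41 tilt err [0.3 0.3] F(tool) [-1.1 -0.8 -5.4] q [-0.2  -0.24  2.27  0.08  0.7   0.72] op 0.261 61.3
ex per mm in tool units [1.99e-03 1.52e-03 1.00e-05]
ey per mm in tool units [ 1.52e-03 -1.99e-03 -1.00e-05]
-n per mm in tool units [-0.0e+00 -2.0e-05  2.5e-03]
```

{"api": "drive_tool", "payload": {
  "plan": [
    [[0,0,0.004,0],[0,0,0.004,0],[0,0,0.004,0]]
  ]
}}

```text
time_s: 14.22
eef_pos: [0.4778, 0.0402, 0.1261]
eef_rot: [0.076, 0.935, 0.285, 0.197]
wrist_force: [-5.1, 0.3, 7.6]
opening: 0.26
grasp_force: 61.7
```

```bash
python3 -c "
from h import *
hp(-.0022,.0588)"
```

```text
t 14.22 p [0.4778 0.0402 0.1261] nose rel holder mm (ex,ey,n) [ -0.5   0.2 -47.1] x az 37.41 tilt err [0.3  0.33] F(tool) [-1.3 -0.9 -9. ] q [-0.2  -0.24  2.26  0.08  0.69  0.72] op 0.26 61.7
ex per mm in tool units [1.99e-03 1.52e-03 1.00e-05]
ey per mm in tool units [ 1.52e-03 -1.99e-03 -1.00e-05]
-n per mm in tool units [-0.0e+00 -2.0e-05  2.5e-03]
```

{"api": "drive_tool", "payload": {
  "plan": [
    [[0,0.001,0.002,0.03],[0,0.001,0.002,0.06],[0,0.001,0.002,0.06]]
  ]
}}

```text
time_s: 14.47
eef_pos: [0.4787, 0.0399, 0.1258]
eef_rot: [0.057, 0.958, 0.193, 0.203]
wrist_force: [-6.4, 1.0, 8.8]
opening: 0.263
grasp_force: 61.8
```

```bash
python3 -c "
from h import *
hp(-.0022,.0588);o,p,R=st();print('torque tool',R.T@o['torque'])"
```

```text
t 14.47 p [0.4787 0.0399 0.1258] nose rel holder mm (ex,ey,n) [  0.1   0.3 -47.7] x az 26.32 tilt err [0.3  0.38] F(tool) [ -1.8  -1.5 -10.7] q [-0.2  -0.23  2.26  0.08  0.69  0.92] op 0.263 61.8
ex per mm in tool units [2.24e-03 1.11e-03 2.00e-05]
ey per mm in tool units [ 1.11e-03 -2.24e-03 -1.00e-05]
-n per mm in tool units [-1.0e-05 -2.0e-05  2.5e-03]
torque tool [ 0.23595503 -0.50808019  0.06970868]
```

{"api": "drive_tool", "payload": {
  "plan": [
    [[0,0.0008,0,0.038],[0,0.0015,0,0.076],[-0.0004,0.002,0,0.114],[-0.0007,0.0026,0,0.152],[-0.001,0.003,0,0.19],[-0.0015,0.0035,0,0.228],[-0.002,0.004,0,0.266],[-0.0025,0.0045,0,0.304],[-0.003,0.0048,0,0.34],[-0.003,0.0048,0,0.34],[-0.003,0.0048,0,0.34]]
  ]
}}

```text
time_s: 15.38
eef_pos: [0.4785, 0.0376, 0.1259]
eef_rot: [-0.054, 0.924, -0.32, 0.204]
wrist_force: [-4.3, 1.0, 8.8]
opening: 0.26
grasp_force: 61.8
```

```bash
python3 -c "
from h import *
hp(-.0022,.0588);o,p,R=st();print('torque tool',R.T@o['torque'])"
```

```text
t 15.38 p [0.4785 0.0376 0.1259] nose rel holder mm (ex,ey,n) [  0.3   0.3 -47.6] x az -34.63 tilt err [0.3 0.4] F(tool) [-0.6 -0.4 -9.8] q [-0.21 -0.24  2.27  0.09  0.69  1.97] op 0.26 61.8
ex per mm in tool units [ 2.06e-03 -1.42e-03  2.00e-05]
ey per mm in tool units [-1.42e-03 -2.06e-03 -1.00e-05]
-n per mm in tool units [-2.0e-05 -0.0e+00  2.5e-03]
torque tool [-0.16623728 -0.43075685  0.05384516]
```

{"api": "drive_tool", "payload": {
  "plan": [
    [[0,0,0,0.012],[0,0,0,0.024],[-0.0006,0.0002,0,0.036],[-0.0006,0.0002,0,0.036]]
  ]
}}

```text
time_s: 15.72
eef_pos: [0.4783, 0.0377, 0.1258]
eef_rot: [-0.066, 0.904, -0.372, 0.201]
wrist_force: [-5.1, 0.1, 8.1]
opening: 0.258
grasp_force: 61.8
```

```bash
python3 -c "
from h import *
hp(-.0022,.0588);o,p,R=st();print('torque tool',R.T@o['torque'])"
```

```text
t 15.72 p [0.4783 0.0377 0.1258] nose rel holder mm (ex,ey,n) [  0.2   0.5 -47.6] x az -41.18 tilt err [0.3  0.41] F(tool) [-0.8  1.1 -9.5] q [-0.21 -0.24  2.27  0.09  0.69  2.08] op 0.258 61.8
ex per mm in tool units [ 1.88e-03 -1.65e-03  2.00e-05]
ey per mm in tool units [-1.65e-03 -1.88e-03 -1.00e-05]
-n per mm in tool units [-2.0e-05  0.0e+00  2.5e-03]
torque tool [-0.32485533 -0.39248122 -0.05380563]
```

{"api": "drive_tool", "payload": {
  "plan": [
    [[0,0,0,0.008],[0,0,0,0.014],[0,0,0,0.014]]
  ]
}}

```text
time_s: 15.97
eef_pos: [0.4784, 0.0377, 0.1259]
eef_rot: [-0.07, 0.896, -0.391, 0.199]
wrist_force: [-4.3, 0.5, 8.0]
opening: 0.26
grasp_force: 61.9
```

```bash
python3 -c "
from h import *
hp(-.0022,.0588);o,p,R=st();print('torque tool',R.T@o['torque'])"
```

```text
t 15.97 p [0.4784 0.0377 0.1259] nose rel holder mm (ex,ey,n) [  0.3   0.6 -47.6] x az -43.63 tilt err [0.31 0.41] F(tool) [-0.6  0.3 -9.1] q [-0.21 -0.24  2.27  0.09  0.69  2.13] op 0.26 61.9
ex per mm in tool units [ 1.81e-03 -1.72e-03  2.00e-05]
ey per mm in tool units [-1.72e-03 -1.81e-03 -1.00e-05]
-n per mm in tool units [-2.0e-05  0.0e+00  2.5e-03]
torque tool [-0.25416724 -0.33155792 -0.10473793]
```

{"api": "drive_tool", "payload": {
  "plan": [
    [[0,0,0,0.01],[0,0,0,0.018],[0,0,0,0.018]]
  ]
}}

```text
time_s: 16.22
eef_pos: [0.4783, 0.0376, 0.1258]
eef_rot: [-0.075, 0.885, -0.415, 0.198]
wrist_force: [-3.9, 2.4, 7.9]
opening: 0.259
grasp_force: 67.0
```

```bash
python3 -c "
from h import *
hp(-.0022,.0588);o,p,R=st();print('torque tool',R.T@o['torque'])"
```

```text
t 16.22 p [0.4783 0.0376 0.1258] nose rel holder mm (ex,ey,n) [  0.4   0.6 -47.6] x az -46.69 tilt err [0.34 0.41] F(tool) [-1.8 -1.1 -8.9] q [-0.21 -0.24  2.27  0.09  0.69  2.18] op 0.259 67.0
ex per mm in tool units [ 1.71e-03 -1.82e-03  2.00e-05]
ey per mm in tool units [-1.82e-03 -1.71e-03 -1.00e-05]
-n per mm in tool units [-2.0e-05  0.0e+00  2.5e-03]
torque tool [-0.12526682 -0.42212419 -1.37678656]
```

It hits a hard stop, with 1.4 N m of torque. I'll relax the twist a little and then let go.

{"api": "drive_tool", "payload": {
  "plan": [
    [[0,0,0,-0.012],[0,0,0,-0.024],[0,0,0,-0.024]]
  ]
}}

```text
time_s: 16.47
eef_pos: [0.4784, 0.0377, 0.1259]
eef_rot: [-0.068, 0.9, -0.382, 0.2]
wrist_force: [-4.7, 0.9, 9.2]
opening: 0.26
grasp_force: 61.8
```

{"api": "drive_tool", "payload": {
  "plan": [
    [[0,0,0,0],[0,0,0,0],[0,0,0,0],[0,0,0,0],[0,0,0,0],[0,0,0,0],[0,0,0,0],[0,0,0,0]]
  ],
  "jaw": 0
}}

```text
time_s: 17.13
eef_pos: [0.478, 0.0375, 0.1253]
eef_rot: [-0.068, 0.899, -0.383, 0.2]
wrist_force: [1.3, -0.0, 0.3]
opening: 1.0
grasp_force: 0.0
```

```bash
python3 -c "
from h import *
hp(-.0022,.0588);o,p,R=st();print('torque tool',R.T@o['torque'])"
```

```text
t 17.13 p [0.478  0.0375 0.1253] nose rel holder mm (ex,ey,n) [ -0.3   0.3 -47.9] x az -42.52 tilt err [0.32 0.37] F(tool) [ 0.9 -1.   0.2] q [-0.21 -0.24  2.27  0.09  0.69  2.11] op 1.0 0.0
ex per mm in tool units [ 1.84e-03 -1.69e-03  2.00e-05]
ey per mm in tool units [-1.69e-03 -1.84e-03 -1.00e-05]
-n per mm in tool units [-2.0e-05  0.0e+00  2.5e-03]
torque tool [-0.09916276 -0.12514458 -0.01199516]
```

{"api": "drive_tool", "payload": {
  "plan": [
    [[0,0,-0.04,0],[0,0,-0.12,0],[0,0,-0.22,0],[0,0,-0.5,0],[0,0,-0.5,0],[0,0,-0.5,0],[0,0,-0.5,0],[0,0,-0.5,0],[0,0,-0.5,0]]
  ]
}}

```text
time_s: 17.88
eef_pos: [0.3955, 0.0436, 0.3068]
eef_rot: [-0.068, 0.899, -0.383, 0.2]
wrist_force: [-0.0, -0.5, -0.2]
opening: 0.996
grasp_force: 0.0
```

Run:
```python
from h import *
hp(-.0022,.0588)
i,d=ctrl.camera('side');w,wd=ctrl.camera('wrist')
X=cloud('side',d)-ctr;h=X@n;a=X@ex;b_=X@ey
m=(d>0)&(np.hypot(a,b_)<.032)&(h>.03)&(h<.07);print('top of grip above rim pct (mm), locked 50, pressed 41.5:',np.percentile(h[m],[50,90,97])*1e3)
t=m&(h>np.percentile(h[m],95)-.008)
r=cv2.minAreaRect((np.c_[a[t],b_[t]]*1e3).astype(np.float32));print(r,cv2.boxPoints(r).round(1).tolist())
f=(d>0)&(np.hypot(a,b_)<.03)&(np.hypot(a,b_)>.022)&(h>.0)&(h<.025);print('flange top (locked 14.5, pressed 6):',np.percentile(h[f],[25,50,75])*1e3,f.sum())
cv2.imwrite('pics/end.png',np.hstack([cv2.resize(i[200:300,260:360],(400,400)),cv2.resize(w[90:390,120:520],(400,400))])[...,::-1])
```

```text
t 17.88 p [0.3955 0.0436 0.3068] nose rel holder mm (ex,ey,n) [ -2.    1.4 151.5] x az -42.53 tilt err [0.32 0.35] F(tool) [0.3 0.4 0.2] q [-0.26 -0.72  2.17  0.08  1.26  2.11] op 0.996 0.0
ex per mm in tool units [ 1.84e-03 -1.69e-03  2.00e-05]
ey per mm in tool units [-1.69e-03 -1.84e-03 -1.00e-05]
-n per mm in tool units [-2.0e-05 -0.0e+00  2.5e-03]
top of grip above rim pct (mm), locked 50, pressed 41.5: [48.28593499 51.09703089 51.94444061]
((0.5863513946533203, 1.0228958129882812), (26.253149032592773, 51.478363037109375), 48.8953971862793) [[-27.399999618530273, 8.100000381469727], [11.399999618530273, -25.799999237060547], [28.600000381469727, -6.0], [-10.199999809265137, 27.799999237060547]]
flange top (locked 14.5, pressed 6): [10.42058811 14.00666817 15.93111177] 233
```

View pics/end.png

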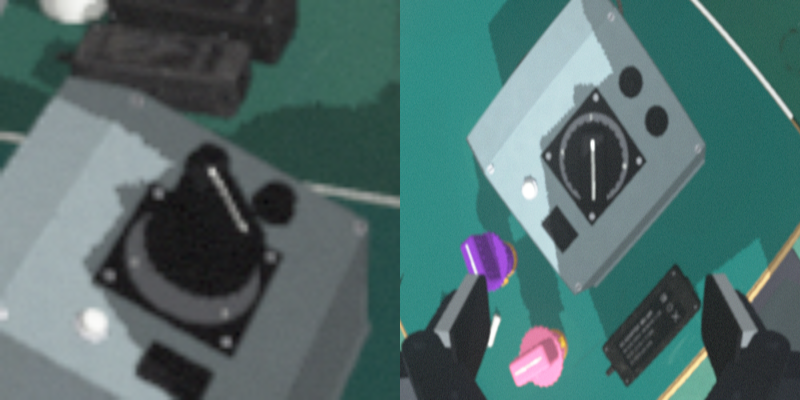

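The grip top is about 50 mm above the rim, the locked height, and the bar lies along the marks at −41°, on the locked side. The hand is clear of everything, so I'm handing in.

```bash
python3 -c "
from bench import ctrl
print(ctrl.hand_in())"
```

```text
the job is handed in; nothing more can be done
None
```

I put the fuse carrier into the holder, pressed it in, turned it clockwise to the hard stop and let go. The last depth and camera check showed it sprung back to the locked height. I handed the job in at about 18 s; hand-in returned no verdict.

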